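# Register a stone blank in the engraving fixture

## Task

Take only the top stone plate off the stack and lay it down (not dropped) flat on the metal bed of the engraving fixture, well clear of both stops, and let go of it. Then push it home so that its long side is flush along the long fence bar and its short end is flush against the short end stop. Leave the other two plates stacked where they are and do not disturb anything else on the desk.

Things in the scene. Friction and masses are not known exactly. Their poses are not given: they have to be found in the camera images.
- plate_top: the top plate of a stack of three alike: a plain grey-green stone slab 80 (its x) x 50 (its y) x 14 (z) mm, about 150 g; origin at the centre of its underside. Either long side and either end will do at the fixture
- plate_mid: the like plate directly below the top one (not quite squared up with it), origin at the centre of its underside
- plate_low: the like plate at the bottom of the stack, resting on the board, origin at the centre of its underside
- board: fixed light wooden board under the stack, 120 x 90 x 12 mm, origin at the centre of its underside
- fixture: fixed aluminium bed, 180 (x) x 140 (y) x 12 (z) mm, origin at the centre of its underside on the desk. On it two dark steel bars, 16 mm wide and 12 mm high above the bed (2 mm less than a plate): the fence, 105 mm long along x, and the end stop, 40 mm long along y
- corner (a point): inner corner of the stops, on the bed's top surface, at (55, 38, 12) mm in the fixture's frame, axes parallel to it. The fence's face is at y = 0 (x -115 to -10 mm), the end stop's face at x = 0 (y -50 to -10 mm). The plate belongs at negative x and y: home, its origin is at (-40, -25, 0) mm, long side along x. The bare bed reaches to x = -145, y = -108 mm
- seal_a: bystander: upright brown-red seal stone 30 x 30 mm, about 59 mm tall, origin under its middle
- seal_b: bystander: upright ochre seal stone 26 x 40 mm, about 55 mm tall, origin under its middle
- seal_c: bystander: cream stone block 34 x 34 mm, 45 mm tall, origin under its middle
- paste_jar: bystander: round lidded ceramic jar, 72 mm across, 45 mm tall, origin under its middle
- graver: bystander: carving knife lying flat, about 150 mm long, 13 mm thick, origin under its middle
- brush: bystander: brush lying flat, about 170 mm long, origin under its middle
- cup: bystander: white ceramic cup, 72 mm across, 75 mm tall, origin under its middle
Mind the look-alikes: they are no part of the job. Leave any blue, red or turquoise look-alike of the plate_top alone.

How it is judged:
By the outcome, as a careful person would: the job done as asked, in the order asked, and still so for the second after the job is handed in, with the robot touching nothing.
It also fails if it takes over 58 s, if anything falls off the work surface, if the arm or the gripper's body presses on something with over 40 N, if the wrist force passes 120 N, or if a joint passes its speed limit or range.

## Robot

A 6-joint arm with a two-finger parallel gripper is mounted at the origin on the work surface. World frame = base frame: x ahead of the robot, y to its left, z up, the work surface at z = 0. Lengths are in m, angles in rad, forces in N, time in s.
With the tool pointing down it reaches from about 0.275 to 0.825 m from the base axis. Payload 5.2 kg.
Tool frame: the origin (TCP) lies at the very end of the fingers, on their centre line; the grasp point (between the pads) lies 19 mm behind it; z points along the fingers, y is the line along which they close (so a half turn about z gives the same grasp; the last joint's range is limited). The gripper opens to 93 mm and grips with 3 to 60 N. Pads are 15 mm wide; open, the fingers measure 128 mm over their backs; the gripper's body (75 mm by 188 mm) begins 65 mm behind the grasp point.
Start: joints at [-1.42, 0.259, 1.535, -0, 1.348, -0.203], TCP at [0.191, -0.516, 0.197] pointing down, gripper open.
Joint ranges: [-3.14, 3.14], [-0.91, 2.08], [0.19, 2.58], [-1.22, 4.36], [0.22, 2.71], [-3.12, 3.12]. Speed limits (rad/s): [2.57, 2.57, 3.14, 3.14, 3.14, 3.14].

## Interface

Orientations are given as a rotation vector (axis times angle).
In Python, from cell import monitor, vision, bot, models gives the robot as it stands. The module is installed in compiled form; this text tells all that it offers.
- The arm moves only by the tool jog_arm, never from a script. Its arguments are lists of equal length, an entry for each row: "linear": the shift along the tool's x, y, z as a fraction of full scale, a list of three; "yaw": the turn about the tool's z as a fraction of full scale; "jaw": the closure, from 0 (fully open) to 1 (shut). A call has 1 to 8 rows; each row shifts and turns the commanded pose from where the row before left it, along the tool's axes as they then stand; what a row does not reach is not made up. Full scale, the value 1, is 0.75 m for a shift and pi/4 rad for a turn. A row lasts 1/12 s, in which the tool goes at most 41.7 mm and 7.16 degrees, less where a joint would pass 70% of its speed; a pose out of reach is approached as far as the arm can. A call with a number of a shift or a turn outside -1 to 1 is refused whole. A call with a gripper value outside its range is refused whole. The fingers move at their own pace and stop on an object; "squeeze" is the grip in N (left out, the last holds). Time passes only in rows, so rows that do not move let the fingers close. It gives the time, the measured TCP pose, the force, the opening and the grip force at its end, in the units of the state.
- monitor.sense(): the state, without advancing time (a new reading comes with each control period).
- vision.snapshot(name): name is "scene" or "top" or "wrist"; returns (picture, depth): 384x512x3 uint8, red, green, blue; 384x512 float32, m along the optical axis (not along the pixel's ray), 0 where there is no reading.
- vision.camera_params(name): a dict with "fx", "fy", "cx", "cy" (pixels), "pose" (4x4, takes a point from camera to world coordinates); the wrist camera has in their place "hand_eye" (4x4, takes a point from camera to tool coordinates, whose origin is the TCP and whose axes are the flange's). Camera axes: x right, y up, looking along -z (the intrinsics and any distortion apply to the point x, -y, -z); pixel columns grow to the right and rows downward; lengths in m; the calibration is good to about 2 mm. A picture is of the moment at which its call begins: read the wrist's pose just before it. camera_params takes no time and is no camera call.
- bot.sign_off(): hands the job in; it is judged then, once.
Trained networks look in the newest picture that a camera, given by its name, has taken for a name from the list of things; names that differ only in an ending like _2 or _b are one class to them, and where a whole thing is asked for, a point or a joint stands for the part that bears it (a point fixed in the world has none). Each returns a list of dicts, best first, with "conf" (0 to 1); they miss things now and then, are a little off and sometimes report something else, mostly with a low value. They report only what shows in the picture. A call takes as long as a camera call. They do not tell look-alikes from the thing itself.
- models.search_frame(name, camera): "bbox" ([centre column, centre row, width, height] in pixels, round what is visible of it).
- models.mark_of(name, camera): "pixel" ([column, row] in pixels: a listed point, or the origin of a listed thing).
The state is a dict: "time": time; "joint_positions": joint angles; "dq": joint speeds; "effort": joint torques, N m; "eef_pos": TCP position; "tool_rot": TCP orientation; "wrist_force": force on the tool from outside, world axes, zero at the start; "ft_torque": the same for the moment, N m; "opening": finger opening in m; "grip_force": force on a finger pad.
Only numpy, scipy, OpenCV 4.12 (cv2) and the standard library are available. Lean on these libraries where they do the work, as an engineer would, in place of code of your own. Each camera call takes 0.05 s, during which the arm holds its last target. There are 200 camera calls.

## Working session

There is one attempt and no reset: what is moved stays moved. The work goes in short steps, Python scripts to look and compute and a tool call to move; the robot and the scene stay as the last step left them, time stands still between calls to the robot, and variables do not carry over. Pictures are saved under pics/ and viewed, at most 10 in all, crops included, and the job is handed in when it is done.

Besides the shell and the picture viewer there is one more tool, called after ">>>" by a JSON object that holds its "api" and its "payload", one argument or row to a line. jog_arm: Moves the arm, as the interface text tells. Its arguments: {"type":"object","properties":{"linear":{"type":"array","items":{"type":"array","items":{"type":"number","minimum":-1,"maximum":1}}},"yaw":{"type":"array","items":{"type":"number","minimum":-1,"maximum":1}},"jaw":{"type":"array","items":{"type":"number"}},"squeeze":{"type":"number"}},"required":["linear","yaw","jaw"]}

```bash
mkdir -p pics; cat > h.py <<'E'
import numpy as np, cv2
from scipy.spatial.transform import Rotation as R
from cell import monitor, vision, bot, models
def T_cam(name, s=None):
    p=vision.camera_params(name)
    if 'pose' in p: return p, np.array(p['pose'])
    s=s or monitor.sense(); T=np.eye(4); T[:3,:3]=R.from_rotvec(s['tool_rot']).as_matrix(); T[:3,3]=s['eef_pos']
    return p, T@np.array(p['hand_eye'])
def snap(name):
    s=monitor.sense(); p,T=T_cam(name,s); im,d=vision.snapshot(name); return im,d,p,T
def w(px,d,p,T):
    """pixel(s)+depth -> world"""
    px=np.atleast_2d(px).astype(float); d=np.atleast_1d(d)
    c=np.stack([(px[:,0]-p['cx'])/p['fx']*d,-(px[:,1]-p['cy'])/p['fy']*d,-d,np.ones_like(d)],1)
    return (c@T.T)[:,:3]
def cloud(d,p,T):
    v,u=np.mgrid[:d.shape[0],:d.shape[1]]
    return w(np.stack([u.ravel(),v.ravel()],1),d.ravel(),p,T).reshape(*d.shape,3)
def proj(P,p,T):
    c=np.linalg.inv(T)@np.append(P,1); return [p['cx']+p['fx']*c[0]/-c[2], p['cy']-p['fy']*c[1]/-c[2]]
def rot(): return R.from_rotvec(monitor.sense()['tool_rot']).as_matrix()
def save(n,im): cv2.imwrite('pics/'+n,im[...,::-1])
E
python3 - <<'E'
from h import *
out=[]
for n in ['top','scene']:
    im,d,p,T=snap(n); np.savez(n+'.npz',im=im,d=d,T=T); print(n,{k:v for k,v in p.items() if k!='pose'}, T.round(3).tolist())
    for o in ['plate_top','plate_mid','fixture','corner','board']:
        for r in models.mark_of(o,n)[:4]:
            u,v=np.array(r['pixel']).round().astype(int); 
            print(o,r['conf'],u,v,w([u,v],d[v,u],p,T).round(3).tolist() if 0<=v<384 and 0<=u<512 else '')
    out.append(im)
save('a.png',out[0]);save('b.png',out[1])
s=monitor.sense();print(s['time'],s['eef_pos'],rot().round(3).tolist())
E
```

```text
top {'fx': 457.76680395411137, 'fy': 457.76680395411137, 'cx': 258.8382927949198, 'cy': 195.20295947019218} [[0.019, 0.98, -0.198, 0.298], [-1.0, 0.021, 0.009, 0.016], [0.013, 0.197, 0.98, 1.523], [0.0, 0.0, 0.0, 1.0]]
plate_top 0.88 324 207 [[0.559, -0.21, 0.058]]
plate_top 0.84 369 260 [[0.393, -0.364, 0.012]]
plate_top 0.64 285 198 [[0.593, -0.086, 0.019]]
plate_top 0.6 308 255 [[0.405, -0.163, 0.015]]
fixture 0.75 196 215 [[0.53, 0.21, 0.016]]
corner 0.93 188 192 [[0.607, 0.24, 0.016]]
corner 0.22 197 213 [[0.537, 0.207, 0.014]]
board 0.81 330 205 [[0.566, -0.23, 0.056]]
scene {'fx': 349.88969691099203, 'fy': 349.88969691099203, 'cx': 250.07359711297048, 'cy': 188.8825138101073} [[-0.4, -0.495, 0.771, 1.242], [0.916, -0.211, 0.341, 0.281], [-0.006, 0.843, 0.538, 0.516], [0.0, 0.0, 0.0, 1.0]]
plate_top 0.93 224 207 [[0.623, -0.063, 0.014]]
plate_top 0.71 176 153 [[0.417, -0.341, 0.013]]
plate_top 0.57 183 174 [[0.579, -0.206, 0.052]]
plate_top 0.5 230 162 [[0.405, -0.154, 0.014]]
plate_mid 0.6 431 247 [[0.575, 0.407, 0.01]]
plate_mid 0.51 178 175 [[0.592, -0.212, 0.055]]
fixture 0.83 343 221 [[0.561, 0.218, 0.012]]
fixture 0.58 129 173 [[0.584, -0.389, 0.017]]
corner 0.75 350 236 [[0.611, 0.242, 0.013]]
corner 0.18 184 173 [[0.574, -0.206, 0.053]]
board 0.65 182 187 [[0.587, -0.208, 0.016]]
0.6 [ 0.19059213 -0.51594035  0.19709268] [[0.938, 0.346, -0.0], [0.346, -0.938, -0.0], [-0.0, 0.0, -1.0]]
```

```bash
python3 - <<'E'
import cv2
a=cv2.imread('pics/a.png')
cv2.imwrite('pics/a2.png',cv2.resize(a[110:330,110:430],(800,550),interpolation=cv2.INTER_CUBIC))
E
```

```text
(no output)
```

View pics/a2.png

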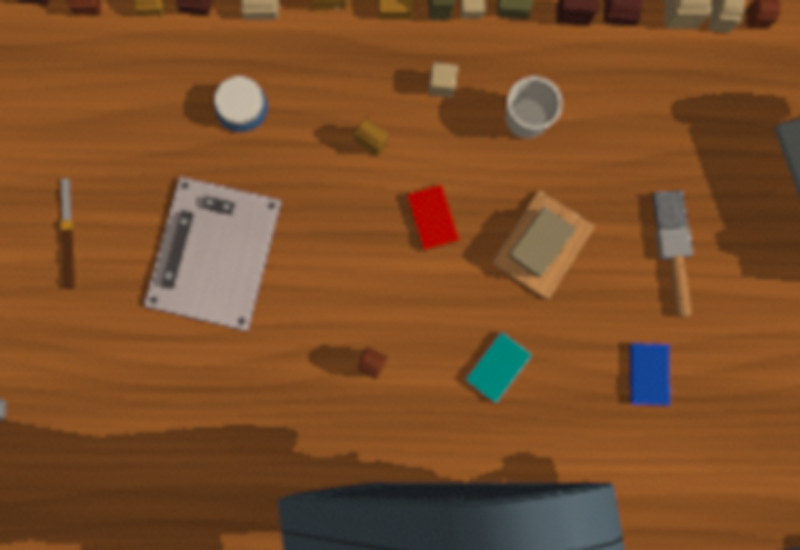

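View pics/b.png

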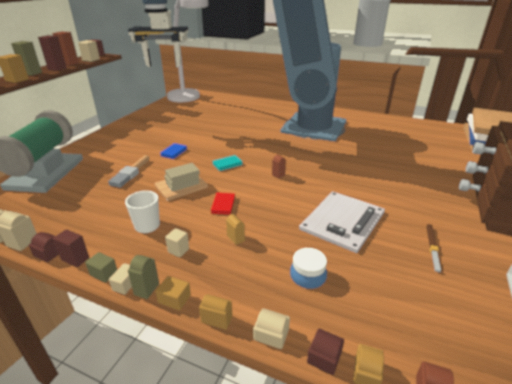

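Top view: the grey-green stack on the wooden board is at about (327,206). The look-alikes are red (283,197), turquoise (309,257) and blue (370,260). I choose the grey-green one on the board. The fixture is at (196,211), with its fence on the left (+y) side and the end stop at the far end. Next I measure coarse poses and plan a wrist view.

```bash
python3 - <<'E'
from h import *
p,T=T_cam('top'); z=np.load('top.npz'); C=cloud(z['d'],p,T); im=z['im']
save('c.png',cv2.resize(im[180:235,295:360],None,fx=8,fy=8,interpolation=cv2.INTER_CUBIC))
def rect(sel):
    P=C[sel]; r=cv2.minAreaRect((P[:,:2]*1000).astype(np.float32)); print(len(P),[np.round(x,1) for x in r],cv2.boxPoints(r).round().tolist(),np.median(P[:,2]).round(4))
v,u=np.mgrid[:384,:512]
box=lambda a,b,c,e:(u>a)&(u<b)&(v>c)&(v<e)
rect(box(300,350,180,235)&(C[...,2]>.045)&(C[...,2]<.07))
S=im.astype(int); rect(box(160,226,175,245)&(S.max(2)-S.min(2)<40)&(S.sum(2)>380)) 
print(vision.camera_params('wrist')['hand_eye'])
for c in 'top scene'.split():
  for o in 'seal_a seal_b seal_c paste_jar graver brush cup'.split():
    pp,TT=T_cam(c); dd=np.load(c+'.npz')['d']
    r=models.mark_of(o,c)[:1]
    if r: a=np.array(r[0]['pixel']).round().astype(int); print(c,o,r[0]['conf'],w(a,dd[a[1],a[0]],pp,TT).round(3).tolist())
E
```

```text
376 [array([ 560.2, -218.8]), array([49.9, 80. ]), np.float64(54.5)] [[513.0, -216.0], [578.0, -262.0], [607.0, -222.0], [542.0, -175.0]] 0.0552
1761 [array([489.2, 124.8]), array([387.7, 208.5]), np.float64(57.8)] [[298.0, 16.0], [474.0, -95.0], [681.0, 233.0], [504.0, 344.0]] 0.013
[[-4.23044595e-04  9.54330709e-01  2.98751937e-01  8.33385861e-02]
 [ 9.99999894e-01  4.57840708e-04 -4.64830358e-05 -7.52615086e-04]
 [-1.81140987e-04  2.98751885e-01 -9.54330801e-01 -1.87580884e-01]
 [ 0.00000000e+00  0.00000000e+00  0.00000000e+00  1.00000000e+00]]
top seal_a 0.7 [[0.771, -0.083, 0.043]]
top seal_b 0.7 [[0.771, -0.083, 0.043]]
top seal_c 0.7 [[0.771, -0.083, 0.043]]
top paste_jar 0.9 [[0.726, 0.185, 0.043]]
top graver 0.59 [[0.556, -0.217, 0.055]]
top brush 0.91 [[0.54, -0.398, 0.013]]
top cup 0.65 [[0.737, -0.207, 0.002]]
scene seal_a 0.98 [[0.801, -0.073, 0.026]]
scene seal_b 0.98 [[0.801, -0.073, 0.026]]
scene seal_c 0.98 [[0.801, -0.073, 0.026]]
scene paste_jar 0.92 [[0.776, 0.196, 0.033]]
scene graver 0.66 [[0.572, 0.408, 0.013]]
scene brush 0.69 [[0.585, -0.209, 0.043]]
scene cup 0.78 [[0.764, -0.185, 0.016]]
```

View pics/c.png

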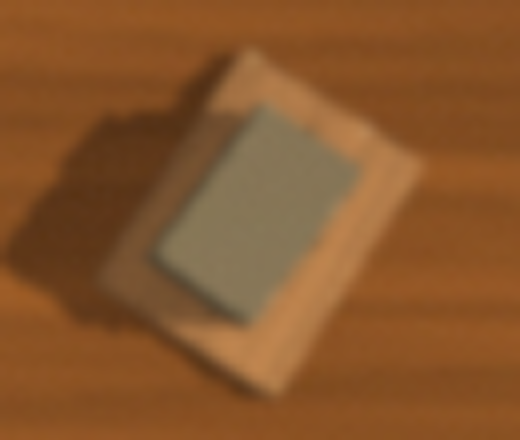

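The crop shows a plain grey-green slab on the wooden board, so the choice is confirmed. I'll write a small planner and go above the stack for a wrist view.

```bash
cat >> h.py <<'E'
def plan(target, yang=None, n=8):
    """print rows (world target xyz, tool-y angle deg) split evenly into n rows"""
    s=monitor.sense(); M=rot(); d=np.array(target)-s['eef_pos']
    a0=np.degrees(np.arctan2(M[1,1],M[0,1])); dy=0 if yang is None else (a0-yang+180)%360-180
    L=[]
    for i in range(n):
        Mi=M@R.from_rotvec([0,0,np.radians(dy*i/n)]).as_matrix(); L.append((Mi.T@(d/n)/.75).round(3).tolist())
    print('t',round(s['time'],2),'a0',round(a0,2),'lin',L,'yaw',round(dy/n/45,4))
E
python3 - <<'E'
from h import *
plan([.56,-.219,.197],-125.5,13)
E
```

```text
t 1.3 a0 -69.73 lin [[0.046, -0.015, 0.0], [0.045, -0.019, 0.0], [0.043, -0.022, 0.0], [0.041, -0.025, 0.0], [0.039, -0.028, 0.0], [0.037, -0.031, 0.0], [0.035, -0.034, 0.0], [0.032, -0.036, 0.0], [0.029, -0.039, 0.0], [0.026, -0.041, 0.0], [0.023, -0.043, 0.0], [0.02, -0.044, 0.0], [0.017, -0.046, 0.0]] yaw 0.0953
```

>>> {"api": "jog_arm", "payload": {
  "linear": [
    [0.046,-0.015,0],
    [0.045,-0.019,0],
    [0.043,-0.022,0],
    [0.041,-0.025,0],
    [0.039,-0.028,0],
    [0.037,-0.031,0],
    [0.035,-0.034,0],
    [0.032,-0.036,0]
  ],
  "yaw": [0.0953,0.0953,0.0953,0.0953,0.0953,0.0953,0.0953,0.0953],
  "jaw": [0,0,0,0,0,0,0,0]
}}

```text
time: 1.97
eef_pos: [0.4182, -0.3332, 0.1972]
tool_rot: [3.117, -0.39, 0.0]
wrist_force: [0.3, -1.4, 0.9]
opening: 0.0927
grip_force: 0.0
```

>>> {"api": "jog_arm", "payload": {
  "linear": [
    [0.029,-0.039,0],
    [0.026,-0.041,0],
    [0.023,-0.043,0],
    [0.02,-0.044,0],
    [0.017,-0.046,0],
    [0,0,0],
    [0,0,0],
    [0,0,0]
  ],
  "yaw": [0.0953,0.0953,0.0953,0.0953,0.0953,0,0,0],
  "jaw": [0,0,0,0,0,0,0,0]
}}

```text
time: 2.63
eef_pos: [0.5584, -0.2197, 0.1968]
tool_rot: [2.993, -0.954, -0.001]
wrist_force: [0.1, -0.1, 0.4]
opening: 0.093
grip_force: 0.0
```

```bash
cat >> h.py <<'E'
def toprect(C,zlo,zhi,cxy,rad=.07):
    m=(C[...,2]>zlo)&(C[...,2]<zhi)&(np.hypot(C[...,0]-cxy[0],C[...,1]-cxy[1])<rad)
    P=C[m]; r=cv2.minAreaRect((P[:,:2]*1000).astype(np.float32)); print(len(P),[np.round(x,1) for x in r],'z',np.median(P[:,2]).round(4),P[:,2].std().round(4)); return m
E
python3 - <<'E'
from h import *
s=monitor.sense();print(s['eef_pos'])
plan([.56,-.219,.197],-125.5,1)
im,d,p,T=snap('wrist');save('w1.png',im);C=cloud(d,p,T);np.savez('w1.npz',C=C,im=im)
print(p['fx'])
toprect(C,.049,.065,(.56,-.219))
toprect(C,.008,.02,(.56,-.219),.09)
# height profile
h,e=np.histogram(C[d>0][:,2],bins=np.arange(-.01,.08,.002));print([(round(a,3),int(b)) for a,b in zip(e,h) if b>200])
E
```

```text
[ 0.55838226 -0.21966682  0.19675073]
t 2.63 a0 -125.38 lin [[0.001, -0.002, -0.0]] yaw 0.0027
338.39604565545926
3863 [array([ 560.3, -220.4]), array([50. , 79.8]), np.float64(54.2)] z 0.0538 0.0008
4336 [array([ 564.5, -227.3]), array([ 90.2, 119.8]), np.float64(57.4)] z 0.0118 0.0009
[(np.float64(-0.004), 1128), (np.float64(-0.002), 71276), (np.float64(0.0), 51437), (np.float64(0.002), 771), (np.float64(0.004), 1368), (np.float64(0.006), 454), (np.float64(0.008), 449), (np.float64(0.01), 3035), (np.float64(0.012), 6508), (np.float64(0.014), 3624), (np.float64(0.016), 2003), (np.float64(0.018), 2106), (np.float64(0.02), 912), (np.float64(0.028), 201), (np.float64(0.03), 202), (np.float64(0.032), 228), (np.float64(0.034), 215), (np.float64(0.036), 214), (np.float64(0.038), 357), (np.float64(0.04), 325), (np.float64(0.042), 386), (np.float64(0.044), 698), (np.float64(0.046), 209), (np.float64(0.048), 219), (np.float64(0.05), 243), (np.float64(0.052), 2497), (np.float64(0.054), 1707), (np.float64(0.056), 214), (np.float64(0.062), 216), (np.float64(0.072), 226), (np.float64(0.074), 552)]
```

View pics/w1.png

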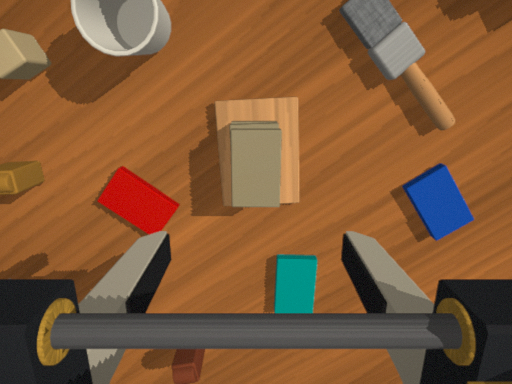

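Wrist view: the stack is at (256,165), with the mid plate slightly offset behind the top one. Red, turquoise and blue lie apart from it. Both views agree: centre (0.560,-0.220), top z about 0.054, short axis 54.2°. I'll descend in two steps.

```bash
python3 - <<'E'
from h import *
plan([.5603,-.2200,.0445],-125.75,7)
E
```

```text
t 2.68 a0 -125.46 lin [[0.0, -0.0, 0.029], [0.0, -0.0, 0.029], [0.0, -0.0, 0.029], [0.0, -0.0, 0.029], [0.0, -0.0, 0.029], [0.0, -0.0, 0.029], [0.0, -0.0, 0.029]] yaw 0.0009
```

>>> {"api": "jog_arm", "payload": {
  "linear": [
    [0.002,-0.001,0.029],
    [0,0,0.029],
    [0,0,0.029],
    [0,0,0.029],
    [0,0,0.029],
    [0,0,0.029],
    [0,0,0.029],
    [0,0,0]
  ],
  "yaw": [0.006,0,0,0,0,0,0,0],
  "jaw": [0,0,0,0,0,0,0,0],
  "squeeze": 20
}}

```text
time: 3.35
eef_pos: [0.5564, -0.2197, 0.0407]
tool_rot: [-2.987, 0.967, 0.012]
wrist_force: [-0.8, 0.6, 0.1]
opening: 0.0926
grip_force: 0.0
```

```bash
python3 - <<'E'
from h import *
print(monitor.sense()['eef_pos'],monitor.sense()['wrist_force'])
M=rot();print((M.T@(np.array([.5603,-.22,.0425])-monitor.sense()['eef_pos'])*1000).round(2))
E
```

```text
[ 0.55635098 -0.21967831  0.04069719] [-0.8102487   0.6264902   0.11754157]
[ 3.37 -2.05 -1.83]
```

>>> {"api": "jog_arm", "payload": {
  "linear": [
    [0.004,-0.003,-0.003],
    [0,0,0],
    [0,0,0]
  ],
  "yaw": [0,0,0],
  "jaw": [0,0,0]
}}

```text
time: 3.6
eef_pos: [0.5655, -0.2212, 0.0492]
tool_rot: [2.989, -0.965, 0.006]
wrist_force: [-0.9, -0.5, 0.4]
opening: 0.0932
grip_force: 0.0
```

```bash
python3 - <<'E'
from h import *
M=rot();print(monitor.sense()['eef_pos'],(M.T@(np.array([.5603,-.22,.0425])-monitor.sense()['eef_pos'])*1000).round(2));plan([.5603,-.22,.0425],-125.75,1)
E
```

```text
[ 0.56545567 -0.22120699  0.04924791] [-4.91  2.04  6.73]
t 3.6 a0 -125.78 lin [[-0.007, 0.003, 0.009]] yaw -0.0007
```

>>> {"api": "jog_arm", "payload": {
  "linear": [
    [0,0,0],
    [0,0,0],
    [0,0,0],
    [0,0,0]
  ],
  "yaw": [0,0,0,0],
  "jaw": [0,0,0,0]
}}

```text
time: 3.93
eef_pos: [0.5643, -0.2199, 0.0475]
tool_rot: [2.99, -0.964, 0.001]
wrist_force: [-0.1, -0.4, 0.1]
opening: 0.093
grip_force: 0.0
```

>>> {"api": "jog_arm", "payload": {
  "linear": [
    [0,0,0],
    [0,0,0]
  ],
  "yaw": [0,0],
  "jaw": [0,0]
}}

```text
time: 4.1
eef_pos: [0.5641, -0.2198, 0.0471]
tool_rot: [2.99, -0.964, -0.0]
wrist_force: [-0.4, 0.5, 0.1]
opening: 0.093
grip_force: 0.0
```

```bash
python3 - <<'E'
from h import *
s=monitor.sense();M=rot();print(np.round(s['dq'],3),(M.T@(np.array([.5603,-.22,.0425])-s['eef_pos'])*1000).round(2));plan([.5603,-.22,.0425],-125.75,1)
E
```

```text
[-0.001  0.002  0.002 -0.    -0.     0.002] [-2.95  2.42  4.59]
t 4.1 a0 -125.74 lin [[-0.004, 0.003, 0.006]] yaw 0.0002
```

>>> {"api": "jog_arm", "payload": {
  "linear": [
    [-0.002,0.001,0.003],
    [-0.002,0.002,0.003],
    [0,0,0],
    [0,0,0],
    [0,0,0],
    [0,0,0],
    [0,0,0],
    [0,0,0]
  ],
  "yaw": [0,0,0,0,0,0,0,0],
  "jaw": [0,0,0,0,0,0,0,0]
}}

```text
time: 4.77
eef_pos: [0.5605, -0.22, 0.0426]
tool_rot: [2.99, -0.964, 0.0]
wrist_force: [0.2, -0.5, 0.3]
opening: 0.0928
grip_force: 0.0
```

>>> {"api": "jog_arm", "payload": {
  "linear": [
    [0,0,0],
    [0,0,0],
    [0,0,0],
    [0,0,0],
    [0,0,0],
    [0,0,0],
    [0,0,0],
    [0,0,0]
  ],
  "yaw": [0,0,0,0,0,0,0,0],
  "jaw": [0.2,0.3,0.4,0.5,0.6,0.6,0.6,0.6],
  "squeeze": 20
}}

```text
time: 5.43
eef_pos: [0.5604, -0.2199, 0.0426]
tool_rot: [-2.99, 0.964, -0.0]
wrist_force: [-0.4, -0.2, -0.1]
opening: 0.044
grip_force: 0.0
```

```bash
python3 - <<'E'
from h import *
print(monitor.sense()['opening'],monitor.sense()['grip_force'])
im,d,p,T=snap('wrist');save('w2.png',im);C=cloud(d,p,T);toprect(C,.049,.065,(.56,-.219))
E
```

```text
0.04400740138687325 0.0
11151 [array([ 560.4, -220.3]), array([55.9, 80.2]), np.float64(54.9)] z 0.0539 0.0008
```

View pics/w2.png

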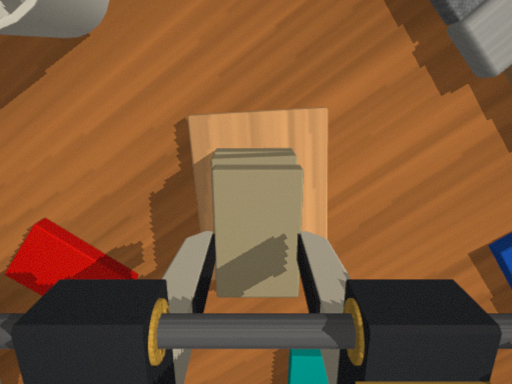

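The fingers straddle the plate at (257,230) and it hasn't moved. I'll close further and watch the grip force.

>>> {"api": "jog_arm", "payload": {
  "linear": [
    [0,0,0],
    [0,0,0],
    [0,0,0],
    [0,0,0]
  ],
  "yaw": [0,0,0,0],
  "jaw": [0.65,0.7,0.8,1],
  "squeeze": 20
}}

```text
time: 5.82
eef_pos: [0.5604, -0.2199, 0.0426]
tool_rot: [2.99, -0.964, 0.0]
wrist_force: [0.1, -0.5, -0.2]
opening: 0.0191
grip_force: 0.0
```

```bash
python3 - <<'E'
from h import *
print(monitor.sense()['opening'],monitor.sense()['grip_force'])
im,d,p,T=snap('wrist');save('w3.png',im);C=cloud(d,p,T);toprect(C,.049,.065,(.56,-.219))
M=rot();s=monitor.sense()
print(proj(np.array(s['eef_pos']),p,T))
for v in range(200,330,10): print(v,[C[v,u].round(3).tolist() for u in (240,257,275)])
E
```

```text
0.019133541748268236 0.0
8284 [array([ 560.4, -220.3]), array([50.2, 80. ]), np.float64(53.9)] z 0.0539 0.001
[np.float64(256.02341007610585), np.float64(228.99526254790072)]
200 [[0.584, -0.226, 0.055], [0.578, -0.233, 0.053], [0.573, -0.242, 0.055]]
210 [[0.579, -0.222, 0.054], [0.573, -0.23, 0.053], [0.568, -0.238, 0.054]]
220 [[0.574, -0.219, 0.055], [0.628, -0.268, 0.23], [0.563, -0.235, 0.054]]
230 [[0.569, -0.215, 0.053], [0.564, -0.223, 0.054], [0.558, -0.231, 0.054]]
240 [[0.564, -0.211, 0.054], [0.558, -0.219, 0.053], [0.561, -0.232, 0.074]]
250 [[0.56, -0.208, 0.055], [0.554, -0.216, 0.055], [0.56, -0.231, 0.082]]
260 [[0.554, -0.204, 0.054], [0.548, -0.212, 0.054], [0.556, -0.228, 0.082]]
270 [[0.549, -0.2, 0.054], [0.543, -0.208, 0.054], [0.553, -0.226, 0.085]]
280 [[0.543, -0.196, 0.054], [0.538, -0.204, 0.055], [0.549, -0.223, 0.086]]
290 [[0.537, -0.191, 0.053], [0.532, -0.2, 0.054], [0.526, -0.209, 0.055]]
300 [[0.503, -0.163, 0.0], [0.495, -0.174, 0.0], [0.487, -0.185, -0.0]]
310 [[0.495, -0.157, -0.0], [0.487, -0.168, -0.0], [0.48, -0.181, 0.001]]
320 [[0.588, -0.235, 0.164], [0.585, -0.237, 0.163], [0.583, -0.241, 0.164]]
```

View pics/w3.png

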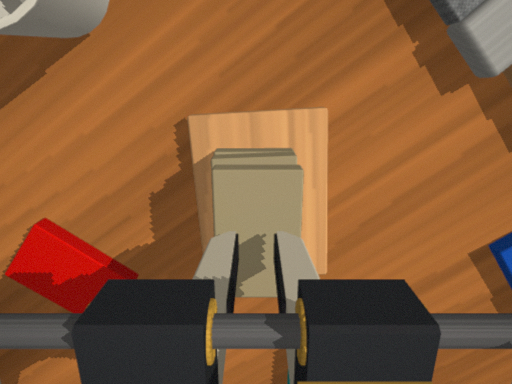

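```bash
python3 - <<'E'
from h import *
im,d,p,T=snap('wrist');C=cloud(d,p,T);s=monitor.sense();M=rot()
t=(C-s['eef_pos'])@M
for v in range(230,262,3):
    print(v,[(u,*(t[v,u]*1000).round(0).astype(int)) for u in (215,222,230,236,275,282,290,296)])
for c in ('scene',):
    im,d,p,T=snap(c);q=proj(s['eef_pos'],p,T);print(q,s['eef_pos'])
    x,y=map(int,q); save('s3.png',cv2.resize(im[y-60:y+40,x-60:x+60],None,fx=5,fy=5,interpolation=cv2.INTER_CUBIC))
E
```

```text
230 [(215, np.int64(5), np.int64(-23), np.int64(-12)), (222, np.int64(5), np.int64(-19), np.int64(-12)), (230, np.int64(4), np.int64(-15), np.int64(-10)), (236, np.int64(4), np.int64(-11), np.int64(-11)), (275, np.int64(4), np.int64(11), np.int64(-11)), (282, np.int64(4), np.int64(15), np.int64(-11)), (290, np.int64(5), np.int64(19), np.int64(-12)), (296, np.int64(4), np.int64(23), np.int64(-12))]
233 [(215, np.int64(3), np.int64(-23), np.int64(-11)), (222, np.int64(2), np.int64(-19), np.int64(-11)), (230, np.int64(8), np.int64(-14), np.int64(-24)), (236, np.int64(8), np.int64(-11), np.int64(-24)), (275, np.int64(9), np.int64(10), np.int64(-25)), (282, np.int64(9), np.int64(14), np.int64(-25)), (290, np.int64(2), np.int64(19), np.int64(-11)), (296, np.int64(3), np.int64(23), np.int64(-12))]
236 [(215, np.int64(1), np.int64(-24), np.int64(-11)), (222, np.int64(9), np.int64(-18), np.int64(-29)), (230, np.int64(8), np.int64(-14), np.int64(-28)), (236, np.int64(8), np.int64(-10), np.int64(-28)), (275, np.int64(8), np.int64(10), np.int64(-28)), (282, np.int64(8), np.int64(13), np.int64(-2
[... 2701 characters left out ...]
47)), (275, np.int64(7), np.int64(9), np.int64(-48)), (282, np.int64(9), np.int64(12), np.int64(-51)), (290, np.int64(9), np.int64(15), np.int64(-50)), (296, np.int64(9), np.int64(18), np.int64(-51))]
260 [(215, np.int64(8), np.int64(-18), np.int64(-53)), (222, np.int64(8), np.int64(-15), np.int64(-53)), (230, np.int64(8), np.int64(-12), np.int64(-53)), (236, np.int64(7), np.int64(-9), np.int64(-50)), (275, np.int64(8), np.int64(8), np.int64(-51)), (282, np.int64(9), np.int64(11), np.int64(-53)), (290, np.int64(9), np.int64(15), np.int64(-54)), (296, np.int64(9), np.int64(18), np.int64(-53))]
[np.float64(182.6043992437659), np.float64(172.9857191560639)] [ 0.56036085 -0.2199339   0.04253399]
```

View pics/s3.png

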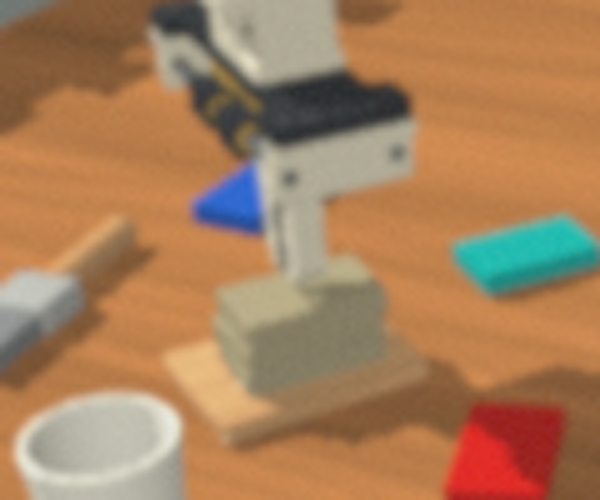

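```bash
python3 - <<'E'
from h import *
z=np.load('w1.npz');C=z['C'];M=R.from_rotvec([2.993,-.954,-.001]).as_matrix()
t=((C-np.array([.5584,-.2197,.1968]))@M*1000)
m=(abs(t[...,0])<12)&(abs(t[...,1])<70)&(t[...,2]<10)&(t[...,2]>-60)
P=t[m];print(len(P),np.sort(P[:,2])[-40::4].round(1)); 
for v in range(230,260,4): print(v,[(u,*t[v,u].round(0).astype(int)) for u in (155,160,165,168,345,350,356)])
E
```

```text
3743 [-22.4 -22.3 -22.3 -22.2 -22.1 -22.  -21.9 -21.7 -21.5 -21.2]
230 [(155, np.int64(-82), np.int64(-120), np.int64(183)), (160, np.int64(-82), np.int64(-114), np.int64(183)), (165, np.int64(-88), np.int64(-112), np.int64(197)), (168, np.int64(-88), np.int64(-108), np.int64(196)), (345, np.int64(-89), np.int64(110), np.int64(197)), (350, np.int64(-89), np.int64(116), np.int64(198)), (356, np.int64(-88), np.int64(123), np.int64(195))]
234 [(155, np.int64(8), np.int64(-53), np.int64(-25)), (160, np.int64(9), np.int64(-50), np.int64(-27)), (165, np.int64(7), np.int64(-48), np.int64(-23)), (168, np.int64(7), np.int64(-47), np.int64(-22)), (345, np.int64(8), np.int64(47), np.int64(-24)), (350, np.int64(8), np.int64(49), np.int64(-25)), (356, np.int64(8), np.int64(52), np.int64(-25))]
238 [(155, np.int64(9), np.int64(-51), np.int64(-31)), (160, np.int64(9), np.int64(-49), np.int64(-31)), (165, np.int64(7), np.int64(-47), np.int64(-28)), (168, np.int64(5), np.int64(-47), np.int64(-23)), (345, np.int64(7), np.int64(46), np.int64(-27)), (350, np.int64(8), np.int64(48), np.int64(-31)), (356,
[... 1109 characters left out ...]
5, np.int64(7), np.int64(-48), np.int64(-44)), (160, np.int64(4), np.int64(-47), np.int64(-38)), (165, np.int64(0), np.int64(-47), np.int64(-31)), (168, np.int64(-3), np.int64(-47), np.int64(-26)), (345, np.int64(-1), np.int64(46), np.int64(-29)), (350, np.int64(3), np.int64(46), np.int64(-38)), (356, np.int64(7), np.int64(47), np.int64(-45))]
258 [(155, np.int64(6), np.int64(-47), np.int64(-47)), (160, np.int64(3), np.int64(-47), np.int64(-40)), (165, np.int64(-2), np.int64(-47), np.int64(-32)), (168, np.int64(-5), np.int64(-47), np.int64(-27)), (345, np.int64(-3), np.int64(46), np.int64(-30)), (350, np.int64(1), np.int64(46), np.int64(-38)), (356, np.int64(6), np.int64(46), np.int64(-47))]
```

The measurement shows the real fingertips end about 21.5 mm short of the reported TCP, both here and in w1, so the fingers closed in the air above the plate. Nothing moved. I'll reopen, go 20.5 mm lower and grasp.

>>> {"api": "jog_arm", "payload": {
  "linear": [
    [0,0,0],
    [0,0,0],
    [0,0,0],
    [0,0,0],
    [0,0,0],
    [0,0,0],
    [0,0,0],
    [0,0,0]
  ],
  "yaw": [0,0,0,0,0,0,0,0],
  "jaw": [0.1,0.1,0.1,0.1,0.1,0.1,0.1,0.1]
}}

```text
time: 6.63
eef_pos: [0.5604, -0.2199, 0.0426]
tool_rot: [-2.99, 0.964, 0.0]
wrist_force: [0.0, 0.1, -0.1]
opening: 0.0558
grip_force: 0.0
```

>>> {"api": "jog_arm", "payload": {
  "linear": [
    [0,0,0.007],
    [0,0,0.007],
    [0,0,0.007],
    [0,0,0.0065],
    [0,0,0],
    [0,0,0],
    [0,0,0],
    [0,0,0]
  ],
  "yaw": [0,0,0,0,0,0,0,0],
  "jaw": [0.1,0.1,0.1,0.1,0.1,0.1,0.1,0.1]
}}

```text
time: 7.3
eef_pos: [0.5606, -0.2201, 0.0221]
tool_rot: [2.99, -0.964, 0.001]
wrist_force: [-0.4, 0.4, -0.5]
opening: 0.0838
grip_force: 0.0
```

>>> {"api": "jog_arm", "payload": {
  "linear": [
    [0,0,0],
    [0,0,0],
    [0,0,0],
    [0,0,0],
    [0,0,0],
    [0,0,0],
    [0,0,0]
  ],
  "yaw": [0,0,0,0,0,0,0],
  "jaw": [0.3,0.4,0.5,0.6,0.6,0.6,0.6],
  "squeeze": 25
}}

```text
time: 7.88
eef_pos: [0.5604, -0.22, 0.022]
tool_rot: [2.99, -0.964, 0.0]
wrist_force: [-0.5, 0.9, 0.6]
opening: 0.0496
grip_force: 25.0
```

The grip is at 49.6 mm with 25 N. Lifting gently.

>>> {"api": "jog_arm", "payload": {
  "linear": [
    [0,0,-0.004],
    [0,0,-0.008],
    [0,0,-0.02],
    [0,0,-0.035],
    [0,0,-0.04],
    [0,0,-0.04],
    [0,0,-0.03],
    [0,0,-0.01]
  ],
  "yaw": [0,0,0,0,0,0,0,0],
  "jaw": [0.6,0.6,0.6,0.6,0.6,0.6,0.6,0.6]
}}

```text
time: 8.55
eef_pos: [0.5623, -0.221, 0.167]
tool_rot: [2.988, -0.964, 0.011]
wrist_force: [0.9, -0.9, -1.2]
opening: 0.0494
grip_force: 25.0
```

```bash
python3 - <<'E'
from h import *
s=monitor.sense();print(s['eef_pos'],s['opening'],s['grip_force'])
im,d,p,T=snap('top');C=cloud(d,p,T);np.savez('t4.npz',im=im,d=d)
toprect(C,.035,.049,(.56,-.22))
# fixture from top: bed points
m=(C[...,2]>.007)&(C[...,2]<.018)&(np.hypot(C[...,0]-.53,C[...,1]-.21)<.14)
P=C[m];r=cv2.minAreaRect((P[:,:2]*1000).astype(np.float32));print(len(P),r,np.median(P[:,2]))
m=(C[...,2]>.0195)&(C[...,2]<.03)&(np.hypot(C[...,0]-.53,C[...,1]-.21)<.12);print((C[m]).round(3)[::6].tolist())
print(models.mark_of('corner','top')[:1])
im,d,p,T=snap('scene');C=cloud(d,p,T)
m=(C[...,2]>.007)&(C[...,2]<.018)&(np.hypot(C[...,0]-.53,C[...,1]-.21)<.14)
P=C[m];r=cv2.minAreaRect((P[:,:2]*1000).astype(np.float32));print(len(P),r,np.median(P[:,2]))
E
```

```text
[ 0.56232391 -0.22099091  0.16697095] 0.04941668627592192 24.99973028898239
119 [array([ 556.4, -216. ]), array([49.6, 54.1]), np.float64(55.8)] z 0.0411 0.003
1905 ((534.1707763671875, 211.50144958496094), (270.46307373046875, 267.9785461425781), 87.53486633300781) 0.012608169302956496
[[0.627, 0.261, 0.02], [0.618, 0.213, 0.02], [0.613, 0.213, 0.024], [0.609, 0.222, 0.028], [0.61, 0.199, 0.026], [0.606, 0.222, 0.026], [0.607, 0.199, 0.022], [0.603, 0.216, 0.021], [0.603, 0.195, 0.025], [0.6, 0.239, 0.02], [0.599, 0.195, 0.027], [0.595, 0.251, 0.027], [0.598, 0.159, 0.02], [0.595, 0.135, 0.021], [0.589, 0.204, 0.027], [0.582, 0.258, 0.021], [0.578, 0.254, 0.025], [0.575, 0.264, 0.025], [0.571, 0.257, 0.027], [0.567, 0.26, 0.028], [0.564, 0.259, 0.028], [0.561, 0.266, 0.024], [0.564, 0.181, 0.02], [0.558, 0.253, 0.023], [0.554, 0.252, 0.027], [0.548, 0.266, 0.024], [0.544, 0.262, 0.025], [0.541, 0.268, 0.025], [0.537, 0.268, 0.028], [0.535, 0.266, 0.021], [0.531, 0.264, 0.026], [0.534, 0.146, 0.021], [0.524, 0.267, 0.028], [0.521, 0.261, 0.023], [0.517, 0.264, 0.026], [0.514, 0.267, 0.023], [0.51, 0.266, 0.028], [0.508, 0.267, 0.022], [0.504, 0.273, 0.023], [0.501, 0.267, 0.02], [0.499, 0.224, 0.022], [0.481, 0.269, 0.02], [0.463, 0.176, 0.023]]
[{'pixel': [189.3, 191.7], 'conf': 0.75}]
2462 ((543.3178100585938, 215.27664184570312), (139.6223602294922, 182.36073303222656), 77.91645812988281) 0.012353788535735988
```

The plate is lifted and the mid plate is still on the stack. The fixture centre is about (0.543,0.215) with x axis at -12.1°. I'll travel to above the bed.

```bash
python3 - <<'E'
from h import *
plan([.521,.191,.167],-102.1,12)
E
```

```text
t 8.7 a0 -125.75 lin [[-0.03, -0.034, -0.001], [-0.029, -0.036, -0.001], [-0.028, -0.036, -0.001], [-0.026, -0.037, -0.001], [-0.025, -0.038, -0.001], [-0.024, -0.039, -0.001], [-0.022, -0.04, -0.001], [-0.021, -0.041, -0.001], [-0.02, -0.041, -0.001], [-0.018, -0.042, -0.001], [-0.017, -0.043, -0.001], [-0.015, -0.043, -0.001]] yaw -0.0438
```

>>> {"api": "jog_arm", "payload": {
  "linear": [
    [-0.03,-0.034,0],
    [-0.029,-0.036,0],
    [-0.028,-0.036,0],
    [-0.026,-0.037,0],
    [-0.025,-0.038,0],
    [-0.024,-0.039,0],
    [-0.022,-0.04,0],
    [-0.021,-0.041,0]
  ],
  "yaw": [-0.0438,-0.0438,-0.0438,-0.0438,-0.0438,-0.0438,-0.0438,-0.0438],
  "jaw": [0.6,0.6,0.6,0.6,0.6,0.6,0.6,0.6]
}}

```text
time: 9.37
eef_pos: [0.5325, 0.0546, 0.1596]
tool_rot: [3.094, -0.543, -0.007]
wrist_force: [0.8, 0.6, -2.5]
opening: 0.0498
grip_force: 25.0
```

>>> {"api": "jog_arm", "payload": {
  "linear": [
    [-0.02,-0.041,0],
    [-0.018,-0.042,0],
    [-0.017,-0.043,0],
    [-0.015,-0.043,0],
    [0,0,0],
    [0,0,0],
    [0,0,0],
    [0,0,0]
  ],
  "yaw": [-0.0438,-0.0438,-0.0438,-0.0438,0,0,0,0],
  "jaw": [0.6,0.6,0.6,0.6,0.6,0.6,0.6,0.6]
}}

```text
time: 10.03
eef_pos: [0.5209, 0.1884, 0.161]
tool_rot: [3.123, -0.333, -0.003]
wrist_force: [0.7, -0.7, -2.0]
opening: 0.0499
grip_force: 25.0
```

>>> {"api": "jog_arm", "payload": {
  "linear": [
    [0,0,0],
    [0,0,0],
    [0,0,0]
  ],
  "yaw": [0,0,0],
  "jaw": [0.6,0.6,0.6]
}}

```text
time: 10.28
eef_pos: [0.5217, 0.1886, 0.1621]
tool_rot: [3.124, -0.334, -0.0]
wrist_force: [-0.5, -0.6, -1.4]
opening: 0.0497
grip_force: 25.0
```

```bash
python3 - <<'E'
from h import *
s=monitor.sense();print(s['eef_pos'],s['opening'],s['grip_force'])
im,d,p,T=snap('wrist');save('w5.png',im);C=cloud(d,p,T);np.savez('w5.npz',C=C,im=im,T=T)
M=rot();t=(C-s['eef_pos'])@M*1000
m=(abs(t[...,1])<40)&(abs(t[...,0])<70)&(t[...,2]>-45)&(t[...,2]<-5)
# plate held: surface heights in tool frame
h,e=np.histogram(t[m][:,2],bins=range(-45,0,2));print(list(zip(e.tolist(),h.tolist())))
m=(C[...,2]>.007)&(C[...,2]<.018)&(np.hypot(C[...,0]-.543,C[...,1]-.215)<.14)
P=C[m];r=cv2.minAreaRect((P[:,:2]*1000).astype(np.float32));print(len(P),r,np.median(P[:,2]))
r=models.mark_of('corner','wrist')[:2];print(r)
for q in r:
    u,v=np.round(q['pixel']).astype(int);print(C[v,u])
E
```

```text
[0.52167579 0.18859564 0.16214881] 0.04971176327796863 24.99964088201523
[(-45, 171), (-43, 156), (-41, 160), (-39, 150), (-37, 140), (-35, 521), (-33, 11876), (-31, 1031), (-29, 177), (-27, 172), (-25, 138), (-23, 119), (-21, 93), (-19, 12), (-17, 0), (-15, 0), (-13, 0), (-11, 0), (-9, 0), (-7, 0), (-5, 0), (-3, 0)]
15917 ((543.0546875, 215.52877807617188), (140.37060546875, 178.34951782226562), 77.77754974365234) 0.011863970241463684
[{'pixel': [184.1, 100.9], 'conf': 0.74}]
[0.60297885 0.24260728 0.01069515]
```

View pics/w5.png

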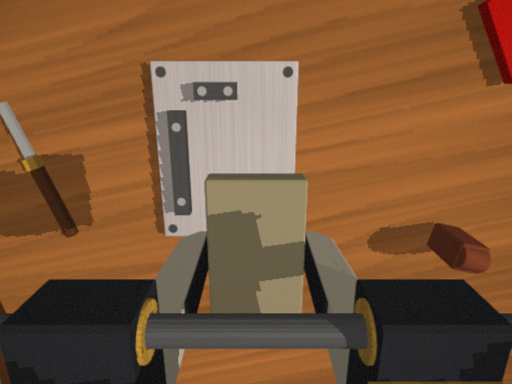

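The wrist view shows the bed, with the fence at (179,162) and end stop at (216,91). The held plate is at (256,245), level. Its underside is 18 mm above the reported TCP. Next I refine the stop faces from the cloud.

```bash
python3 - <<'E'
from h import *
z=np.load('w5.npz');C=z['C']
a=np.radians(-12.2);Rf=np.array([[np.cos(a),-np.sin(a)],[np.sin(a),np.cos(a)]])
f=(C[...,:2]-np.array([.5430,.2155]))@Rf*1000   # fixture frame
Z=C[...,2]*1000
m=(Z>21)&(Z<29)&(abs(f[...,0])<90)&(abs(f[...,1])<70)
for nm,k in (('fence',(f[...,1]>25)&(f[...,0]<47)),('stop',(f[...,0]>48)&(f[...,1]<35)&(f[...,1]>-20))):
    P=f[m&k];r=cv2.minAreaRect(P.astype(np.float32));print(nm,len(P),np.percentile(P,[1,50,99],axis=0).round(1).tolist(),r)
b=(Z>9)&(Z<15)&(abs(f[...,0])<100)&(abs(f[...,1])<80);P=f[b];print(np.percentile(P,[.2,99.8],axis=0).round(1),np.median(Z[b]))
s=monitor.sense();print('plate in fix frame',(np.array(s['eef_pos'][:2])-[.543,.2155])@Rf*1000)
print(R.from_rotvec(s['tool_rot']).as_matrix().round(4).tolist())
E
```

```text
fence 1749 [[-58.3, 37.9], [-3.7, 45.7], [43.9, 53.9]] ((-7.557621002197266, 45.98484802246094), (16.814544677734375, 104.1673812866211), 89.89674377441406)
stop 781 [[55.2, -12.0], [62.4, 8.0], [70.3, 27.7]] ((62.78075408935547, 7.919912338256836), (39.9389533996582, 15.108675003051758), 89.95337677001953)
[[-87.4 -69.6]
 [ 89.2  69.5]] 11.858877324642968
plate in fix frame [-15.29221105 -30.46539199]
[[0.9776, -0.2107, 0.0002], [-0.2107, -0.9776, -0.0], [0.0002, -0.0, -1.0]]
```

>>> {"api": "jog_arm", "payload": {
  "linear": [
    [0,0,0.02],
    [0,0,0.035],
    [0,0,0.04],
    [0,0,0.04],
    [0,0,0.035],
    [0,0,0.025],
    [0,0,0.015],
    [0,0,0]
  ],
  "yaw": [0,0,0,0,0,0,0,0],
  "jaw": [0.6,0.6,0.6,0.6,0.6,0.6,0.6,0.6]
}}

```text
time: 11.05
eef_pos: [0.5196, 0.1891, 0.0023]
tool_rot: [3.123, -0.332, -0.007]
wrist_force: [-0.2, -0.7, -1.8]
opening: 0.0498
grip_force: 25.0
```

>>> {"api": "jog_arm", "payload": {
  "linear": [
    [0,0,0],
    [0,0,0],
    [0,0,0],
    [0,0,0],
    [0,0,0],
    [0,0,0]
  ],
  "yaw": [0,0,0,0,0,0],
  "jaw": [0.6,0.6,0.6,0.6,0.6,0.6]
}}

```text
time: 11.55
eef_pos: [0.5218, 0.1897, 0.0054]
tool_rot: [-3.124, 0.331, -0.002]
wrist_force: [-0.2, 1.0, -1.5]
opening: 0.0496
grip_force: 25.0
```

>>> {"api": "jog_arm", "payload": {
  "linear": [
    [0,0,0.004],
    [0,0,0.004],
    [0,0,0.003],
    [0,0,0.002],
    [0,0,0],
    [0,0,0],
    [0,0,0],
    [0,0,0]
  ],
  "yaw": [0,0,0,0,0,0,0,0],
  "jaw": [0.6,0.6,0.6,0.6,0.6,0.6,0.6,0.6]
}}

```text
time: 12.22
eef_pos: [0.5215, 0.1896, -0.005]
tool_rot: [-3.124, 0.331, -0.0]
wrist_force: [-0.5, 0.6, -1.7]
opening: 0.0497
grip_force: 25.0
```

>>> {"api": "jog_arm", "payload": {
  "linear": [
    [0,0,0.001],
    [0,0,0],
    [0,0,0],
    [0,0,0]
  ],
  "yaw": [0,0,0,0],
  "jaw": [0.6,0.6,0.6,0.6]
}}

```text
time: 12.55
eef_pos: [0.5214, 0.1896, -0.0058]
tool_rot: [3.124, -0.331, 0.0]
wrist_force: [0.2, -0.8, -1.8]
opening: 0.0498
grip_force: 25.0
```

>>> {"api": "jog_arm", "payload": {
  "linear": [
    [0,0,0.001],
    [0,0,0],
    [0,0,0],
    [0,0,0]
  ],
  "yaw": [0,0,0,0],
  "jaw": [0.6,0.6,0.6,0.6]
}}

```text
time: 12.88
eef_pos: [0.5216, 0.1896, -0.006]
tool_rot: [-3.124, 0.331, -0.001]
wrist_force: [-2.9, 0.2, 4.9]
opening: 0.0496
grip_force: 25.0
```

>>> {"api": "jog_arm", "payload": {
  "linear": [
    [0,0,0.001],
    [0,0,0],
    [0,0,0],
    [0,0,0]
  ],
  "yaw": [0,0,0,0],
  "jaw": [0.6,0.6,0.6,0.6]
}}

```text
time: 13.22
eef_pos: [0.5216, 0.1896, -0.0061]
tool_rot: [-3.124, 0.331, -0.001]
wrist_force: [-5.2, -0.8, 11.9]
opening: 0.0497
grip_force: 25.0
```

The plate is on the bed (contact force). I'll ease off and release with a small opening, then lift.

>>> {"api": "jog_arm", "payload": {
  "linear": [
    [0,0,-0.001],
    [0,0,0],
    [0,0,0],
    [0,0,0],
    [0,0,0],
    [0,0,0],
    [0,0,0]
  ],
  "yaw": [0,0,0,0,0,0,0],
  "jaw": [0.6,0.4,0.35,0.33,0.33,0.33,0.33]
}}

```text
time: 13.8
eef_pos: [0.5214, 0.1896, -0.0067]
tool_rot: [3.124, -0.331, -0.0]
wrist_force: [0.4, -0.6, 0.4]
opening: 0.0622
grip_force: 0.0
```

>>> {"api": "jog_arm", "payload": {
  "linear": [
    [0,0,-0.005],
    [0,0,-0.01],
    [0,0,-0.03],
    [0,0,-0.04],
    [0,0,-0.02],
    [0,0,0],
    [0,0,0],
    [0,0,0]
  ],
  "yaw": [0,0,0,0,0,0,0,0],
  "jaw": [0.33,0.33,0.33,0.33,0.33,0.33,0.33,0.33]
}}

```text
time: 14.47
eef_pos: [0.5207, 0.1895, 0.0716]
tool_rot: [3.124, -0.331, -0.002]
wrist_force: [0.6, -1.0, 1.1]
opening: 0.0621
grip_force: 0.0
```

```bash
cat >> h.py <<'E'
A=np.radians(-12.2);RF=np.array([[np.cos(A),-np.sin(A)],[np.sin(A),np.cos(A)]]);COR=np.array([.5430,.2155])+RF@np.array([.055,.038])
def cf(xy): return (np.asarray(xy)-COR)@RF*1000   # world -> corner frame mm
def wf(xy): return COR+RF@np.array(xy)/1000
def plate(C):
    f=cf(C[...,:2]);Z=C[...,2]*1000
    m=(Z>22.5)&(Z<31)&(f[...,0]<-1)&(f[...,0]>-140)&(f[...,1]<-1)&(f[...,1]>-110)
    # keep biggest component
    n,l,st,_=cv2.connectedComponentsWithStats(m.astype(np.uint8)); k=1+st[1:,4].argmax()
    P=f[l==k];r=cv2.minAreaRect(P.astype(np.float32));print('plate',len(P),r,'z',np.median(Z[l==k]).round(1))
E
python3 - <<'E'
from h import *
s=monitor.sense();print(s['time'],s['eef_pos'],s['opening'],cf(s['eef_pos'][:2]))
im,d,p,T=snap('wrist');C=cloud(d,p,T);plate(C)
E
```

```text
14.4667 [0.52073733 0.18948957 0.07160367] 0.06209964806691077 [-71.26323825 -68.12766267]
plate 7060 ((-70.4501953125, -67.26521301269531), (80.39991760253906, 50.210330963134766), 0.15490014851093292) z 25.8
```

The plate lies flat at corner-frame (-70.5,-67.3), aligned and released. Now I close the fingers, move behind the long side and go down.

>>> {"api": "jog_arm", "payload": {
  "linear": [
    [0,0.02,0],
    [0,0.03,0],
    [0,0.02,0],
    [0,0.002,0],
    [0,0,0],
    [0,0,0],
    [0,0,0],
    [0,0,0]
  ],
  "yaw": [0,0,0,0,0,0,0,0],
  "jaw": [0.6,0.8,1,1,1,1,1,1],
  "squeeze": 10
}}

```text
time: 15.18
eef_pos: [0.5101, 0.1375, 0.0719]
tool_rot: [-3.124, 0.33, 0.0]
wrist_force: [0.3, 1.1, -0.1]
opening: 0.0132
grip_force: 0.0
```

>>> {"api": "jog_arm", "payload": {
  "linear": [
    [0,0,0.02],
    [0,0,0.03],
    [0,0,0.025],
    [0,0,0.018],
    [0,0,0],
    [0,0,0],
    [0,0,0],
    [0,0,0]
  ],
  "yaw": [0,0,0,0,0,0,0,0],
  "jaw": [1,1,1,1,1,1,1,1]
}}

```text
time: 15.85
eef_pos: [0.5111, 0.1371, 0.0035]
tool_rot: [-3.124, 0.33, -0.003]
wrist_force: [0.6, -0.3, -0.5]
opening: 0.0004
grip_force: 0.0
```

```bash
python3 - <<'E'
from h import *
s=monitor.sense();print(s['time'],s['eef_pos'],s['opening'],cf(s['eef_pos'][:2]))
im,d,p,T=snap('wrist');C=cloud(d,p,T);t=(C-s['eef_pos'])@rot()*1000
plate(C)
m=(abs(t[...,0])<10)&(abs(t[...,1])<40)&(t[...,2]>-60)&(t[...,2]<-21)
for a in range(-58,-20,4):
    k=m&(abs(t[...,2]-a)<2);print(a,t[k][:,1].min().round(1) if k.any() else '',t[k][:,1].max().round(1) if k.any() else '',t[k][:,0].max().round(1) if k.any() else '')
E
```

```text
15.85 [0.51114168 0.13707523 0.00353905] 0.0003785340769703982 [ -69.56573159 -121.38607444]
plate 10319 ((-70.0404052734375, -67.21512603759766), (79.90702819824219, 50.56377029418945), 0.0543646439909935) z 25.8
-58 -16.7 15.5 9.6
-54 -16.2 15.2 9.6
-50 -16.3 15.1 9.7
-46 -16.1 14.8 9.4
-42 -15.8 14.4 9.6
-38 -15.5 14.3 9.4
-34 -15.3 14.0 9.4
-30 -14.5 13.8 9.2
-26 -36.9 10.0 9.3
-22 -40.0 6.0 10.0
```

>>> {"api": "jog_arm", "payload": {
  "linear": [
    [0,0,0.006],
    [0,0,0.005],
    [0,0,0],
    [0,0,0],
    [0,0,0],
    [0,0,0]
  ],
  "yaw": [0,0,0,0,0,0],
  "jaw": [1,1,1,1,1,1]
}}

```text
time: 16.4
eef_pos: [0.5102, 0.1368, -0.0058]
tool_rot: [-3.124, 0.331, -0.0]
wrist_force: [0.1, -0.9, -0.2]
opening: 0.0003
grip_force: 0.0
```

>>> {"api": "jog_arm", "payload": {
  "linear": [
    [0,-0.008,0],
    [0,-0.008,0],
    [0,-0.008,0],
    [0,-0.008,0],
    [0,-0.008,0],
    [0,-0.008,0],
    [0,-0.008,0],
    [0,-0.007,0]
  ],
  "yaw": [0,0,0,0,0,0,0,0],
  "jaw": [1,1,1,1,1,1,1,1]
}}

```text
time: 17.07
eef_pos: [0.5201, 0.1836, -0.0058]
tool_rot: [3.124, -0.33, 0.0]
wrist_force: [-1.4, -3.0, 0.9]
opening: 0.0002
grip_force: 1.2
```

>>> {"api": "jog_arm", "payload": {
  "linear": [
    [0,0,0],
    [0,0,0],
    [0,0,0],
    [0,0,0]
  ],
  "yaw": [0,0,0,0],
  "jaw": [1,1,1,1]
}}

```text
time: 17.4
eef_pos: [0.5199, 0.183, -0.0059]
tool_rot: [-3.124, 0.331, 0.0]
wrist_force: [-0.1, 0.5, -0.8]
opening: 0.0006
grip_force: 0.0
```

```bash
python3 - <<'E'
from h import *
s=monitor.sense();print(s['time'],s['eef_pos'],s['opening'],cf(s['eef_pos'][:2]))
im,d,p,T=snap('wrist');C=cloud(d,p,T);plate(C)
E
```

```text
17.4 [ 0.51991258  0.18296649 -0.00589893] 0.00061847267050513 [-70.69086908 -74.6777172 ]
plate 9978 ((-62.91890335083008, -32.840606689453125), (65.23825073242188, 50.15780258178711), 0.03110905922949314) z 25.9
```

It slid straight, with 7.8 mm to go. I'll push slowly until contact.

>>> {"api": "jog_arm", "payload": {
  "linear": [
    [0,-0.003,0],
    [0,-0.003,0],
    [0,-0.002,0],
    [0,-0.0015,0],
    [0,0,0],
    [0,0,0],
    [0,0,0]
  ],
  "yaw": [0,0,0,0,0,0,0],
  "jaw": [1,1,1,1,1,1,1]
}}

```text
time: 18.03
eef_pos: [0.5216, 0.1901, -0.0058]
tool_rot: [-3.124, 0.331, -0.0]
wrist_force: [-0.1, -0.6, 0.9]
opening: 0.0006
grip_force: 0.0
```

>>> {"api": "jog_arm", "payload": {
  "linear": [
    [0,-0.0015,0],
    [0,0,0],
    [0,0,0],
    [0,0,0]
  ],
  "yaw": [0,0,0,0],
  "jaw": [1,1,1,1]
}}

```text
time: 18.37
eef_pos: [0.5218, 0.191, -0.0058]
tool_rot: [-3.124, 0.331, -0.0]
wrist_force: [1.1, -1.6, -0.3]
opening: 0.0003
grip_force: 0.4
```

>>> {"api": "jog_arm", "payload": {
  "linear": [
    [0,-0.0015,0],
    [0,0,0],
    [0,0,0],
    [0,0,0]
  ],
  "yaw": [0,0,0,0],
  "jaw": [1,1,1,1]
}}

```text
time: 18.7
eef_pos: [0.522, 0.1921, -0.0058]
tool_rot: [3.124, -0.331, -0.0]
wrist_force: [-1.6, -2.0, 0.2]
opening: 0.0005
grip_force: 0.9
```

>>> {"api": "jog_arm", "payload": {
  "linear": [
    [0,-0.0015,0],
    [0,0,0],
    [0,0,0],
    [0,0,0]
  ],
  "yaw": [0,0,0,0],
  "jaw": [1,1,1,1]
}}

```text
time: 19.03
eef_pos: [0.522, 0.1922, -0.0058]
tool_rot: [3.122, -0.33, -0.001]
wrist_force: [-0.7, -6.9, 2.4]
opening: 0.0005
grip_force: 3.1
```

>>> {"api": "jog_arm", "payload": {
  "linear": [
    [0,-0.0015,0],
    [0,0,0],
    [0,0,0],
    [0,0.01,0],
    [0,0.01,0],
    [0,0,-0.03],
    [0,0,-0.03],
    [0,0,0]
  ],
  "yaw": [0,0,0,0,0,0,0,0],
  "jaw": [1,1,1,1,1,1,1,1]
}}

```text
time: 19.7
eef_pos: [0.5222, 0.18, 0.0429]
tool_rot: [-3.122, 0.331, -0.01]
wrist_force: [1.1, 0.6, -0.1]
opening: 0.0006
grip_force: 0.0
```

>>> {"api": "jog_arm", "payload": {
  "linear": [
    [-0.03,-0.02,0],
    [-0.03,-0.025,0],
    [-0.02,-0.02,0],
    [0,0,0],
    [0,0,0],
    [0,0,0],
    [0,0,0]
  ],
  "yaw": [0,0,0,0,0,0,0],
  "jaw": [1,1,1,1,1,1,1]
}}

```text
time: 20.28
eef_pos: [0.4716, 0.2392, 0.039]
tool_rot: [3.124, -0.332, 0.001]
wrist_force: [1.2, 0.1, 1.0]
opening: 0.0003
grip_force: 0.0
```

```bash
python3 - <<'E'
from h import *
s=monitor.sense();e=cf(s['eef_pos'][:2]);print(s['time'],s['eef_pos'],e)
im,d,p,T=snap('wrist');C=cloud(d,p,T);plate(C);print('tool move mm to (-132,-25):',-132-e[0],-(-25-e[1]),s['eef_pos'][2]*1000+5.5)
E
```

```text
20.2833 [0.47162338 0.23923238 0.03902331] [-129.77988145  -29.88723881]
plate 11390 ((-70.55480194091797, -25.56930160522461), (79.46509552001953, 49.1317253112793), 0.0032484927214682102) z 25.8
tool move mm to (-132,-25): -2.220118551429181 -4.887238814352941 44.523309946938085
```

>>> {"api": "jog_arm", "payload": {
  "linear": [
    [-0.003,-0.004,0.015],
    [0,-0.005,0.02],
    [0,0,0.015],
    [0,0,0.009],
    [0,0,0],
    [0,0,0],
    [0,0,0],
    [0,0,0]
  ],
  "yaw": [0,0,0,0,0,0,0,0],
  "jaw": [1,1,1,1,1,1,1,1]
}}

```text
time: 21.0
eef_pos: [0.4708, 0.247, -0.0043]
tool_rot: [-3.124, 0.331, -0.002]
wrist_force: [0.8, -0.0, -0.4]
opening: 0.0003
grip_force: 0.0
```

```bash
python3 - <<'E'
from h import *
s=monitor.sense();e=cf(s['eef_pos'][:2]);print(s['time'],s['eef_pos'],e)
E
```

```text
21.0 [ 0.470832    0.24697988 -0.00434867] [-132.19063142  -22.48195821]
```

>>> {"api": "jog_arm", "payload": {
  "linear": [
    [0.006,0,0.001],
    [0.006,0,0],
    [0.006,0,0],
    [0.006,0,0],
    [0.006,0,0],
    [0.006,0,0],
    [0.006,0,0],
    [0.004,0,0]
  ],
  "yaw": [0,0,0,0,0,0,0,0],
  "jaw": [1,1,1,1,1,1,1,1]
}}

```text
time: 21.67
eef_pos: [0.5045, 0.2396, -0.0058]
tool_rot: [-3.124, 0.331, -0.0]
wrist_force: [-2.7, 1.3, 2.8]
opening: 0.0006
grip_force: 1.4
```

>>> {"api": "jog_arm", "payload": {
  "linear": [
    [0,0,0],
    [0,0,0],
    [0,0,0],
    [0,0,0]
  ],
  "yaw": [0,0,0,0],
  "jaw": [1,1,1,1]
}}

```text
time: 22.0
eef_pos: [0.5039, 0.2398, -0.0058]
tool_rot: [-3.124, 0.331, -0.001]
wrist_force: [0.1, 0.6, 0.4]
opening: 0.0002
grip_force: 0.0
```

```bash
python3 - <<'E'
from h import *
s=monitor.sense();e=cf(s['eef_pos'][:2]);print(s['time'],s['eef_pos'],e)
im,d,p,T=snap('wrist');C=cloud(d,p,T);plate(C)
E
```

```text
22.0 [ 0.50393968  0.239759   -0.00583163] [-98.30470652 -22.54328422]
plate 17875 ((-50.17298889160156, -25.715312957763672), (83.04574584960938, 49.4187126159668), 0.00778669910505414) z 25.9
```

>>> {"api": "jog_arm", "payload": {
  "linear": [
    [0.003,0,0],
    [0.003,0,0],
    [0.002,0,0],
    [0.0015,0,0],
    [0,0,0],
    [0,0,0],
    [0,0,0]
  ],
  "yaw": [0,0,0,0,0,0,0],
  "jaw": [1,1,1,1,1,1,1]
}}

```text
time: 22.63
eef_pos: [0.511, 0.2382, -0.0058]
tool_rot: [-3.124, 0.331, -0.001]
wrist_force: [-0.7, 0.0, 1.2]
opening: 0.0005
grip_force: 0.2
```

>>> {"api": "jog_arm", "payload": {
  "linear": [
    [0.0015,0,0],
    [0,0,0],
    [0,0,0],
    [0,0,0]
  ],
  "yaw": [0,0,0,0],
  "jaw": [1,1,1,1]
}}

```text
time: 22.97
eef_pos: [0.5119, 0.238, -0.0059]
tool_rot: [3.124, -0.331, -0.0]
wrist_force: [-0.5, 0.4, -0.3]
opening: 0.0003
grip_force: 0.5
```

>>> {"api": "jog_arm", "payload": {
  "linear": [
    [0.0015,0,0],
    [0,0,0],
    [0,0,0],
    [0,0,0]
  ],
  "yaw": [0,0,0,0],
  "jaw": [1,1,1,1]
}}

```text
time: 23.3
eef_pos: [0.5132, 0.2378, -0.0058]
tool_rot: [-3.124, 0.331, -0.001]
wrist_force: [-0.2, -0.7, -0.3]
opening: 0.0001
grip_force: 0.4
```

>>> {"api": "jog_arm", "payload": {
  "linear": [
    [0.0015,0,0],
    [0,0,0],
    [0,0,0],
    [0,0,0]
  ],
  "yaw": [0,0,0,0],
  "jaw": [1,1,1,1]
}}

```text
time: 23.63
eef_pos: [0.5132, 0.2378, -0.0058]
tool_rot: [3.124, -0.331, -0.002]
wrist_force: [-4.7, 1.9, 4.1]
opening: 0.0006
grip_force: 2.6
```

>>> {"api": "jog_arm", "payload": {
  "linear": [
    [0.0015,0,0],
    [0,0,0],
    [0,0,0],
    [0,0,0]
  ],
  "yaw": [0,0,0,0],
  "jaw": [1,1,1,1]
}}

```text
time: 23.97
eef_pos: [0.5132, 0.2377, -0.0058]
tool_rot: [3.124, -0.331, -0.005]
wrist_force: [-7.8, 2.9, 5.8]
opening: 0.0003
grip_force: 4.1
```

The end stop is reached. I'll back off, rise and inspect.

>>> {"api": "jog_arm", "payload": {
  "linear": [
    [-0.01,0,0],
    [-0.012,0,0],
    [0,0,-0.02],
    [0,0,-0.04],
    [0,0.03,-0.04],
    [0,0.03,0],
    [0.03,0.02,0],
    [0.03,0,0]
  ],
  "yaw": [0,0,0,0,0,0,0,0],
  "jaw": [1,1,1,1,1,1,1,1]
}}

```text
time: 24.63
eef_pos: [0.53, 0.1706, 0.0702]
tool_rot: [3.123, -0.331, 0.003]
wrist_force: [-0.1, -0.4, 0.3]
opening: 0.0003
grip_force: 0.0
```

>>> {"api": "jog_arm", "payload": {
  "linear": [
    [0.03,0,0],
    [0,0,0],
    [0,0,0],
    [0,0,0],
    [0,0,0],
    [0,0,0]
  ],
  "yaw": [0,0,0,0,0,0],
  "jaw": [1,1,1,1,1,1]
}}

```text
time: 25.13
eef_pos: [0.5514, 0.1684, 0.0691]
tool_rot: [3.124, -0.33, -0.001]
wrist_force: [-0.0, 0.2, 0.0]
opening: 0.0003
grip_force: 0.0
```

```bash
python3 - <<'E'
from h import *
s=monitor.sense();e=cf(s['eef_pos'][:2]);print(s['time'],s['eef_pos'],e)
im,d,p,T=snap('wrist');C=cloud(d,p,T);plate(C)
q=np.array([proj(np.append(wf(v),.024),p,T) for v in [(10,10),(-120,10),(-120,-60),(10,-60)]]);print(q.round())
a,b=np.maximum(q.min(0)-10,0).astype(int),(q.max(0)+10).astype(int)
save('w6.png',cv2.resize(im[a[1]:b[1],a[0]:b[0]],None,fx=3,fy=3,interpolation=cv2.INTER_CUBIC)[:600,:800])
E
```

```text
25.1333 [0.55143667 0.16839174 0.06908341] [-36.7987257  -82.26148715]
plate 6891 ((-40.48335266113281, -25.638240814208984), (78.97603607177734, 49.243858337402344), 0.03672098368406296) z 25.9
[[122. 140.]
 [141. 301.]
 [228. 302.]
 [224. 140.]]
```

View pics/w6.png

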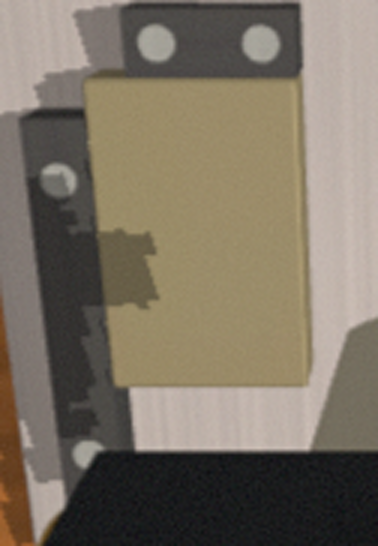

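The crop shows the plate flush against the end stop (row 77) and along the fence (column about 100). I'll make one confirming nudge toward the fence.

>>> {"api": "jog_arm", "payload": {
  "linear": [
    [0,0,0.02],
    [0,0,0.03],
    [0,0,0.03],
    [0,0,0.019],
    [0,0,0],
    [0,0,0],
    [0,0,0],
    [0,0,0]
  ],
  "yaw": [0,0,0,0,0,0,0,0],
  "jaw": [1,1,1,1,1,1,1,1]
}}

```text
time: 25.85
eef_pos: [0.5535, 0.1682, -0.0037]
tool_rot: [-3.124, 0.331, -0.004]
wrist_force: [-0.6, 0.6, 0.4]
opening: 0.0002
grip_force: 0.0
```

>>> {"api": "jog_arm", "payload": {
  "linear": [
    [-0.003,-0.006,0],
    [0,-0.006,0],
    [0,-0.004,0],
    [0,0,0],
    [0,0,0],
    [0,0,0],
    [0,0,0]
  ],
  "yaw": [0,0,0,0,0,0,0],
  "jaw": [1,1,1,1,1,1,1]
}}

```text
time: 26.43
eef_pos: [0.5527, 0.1802, -0.0051]
tool_rot: [3.124, -0.331, -0.0]
wrist_force: [-0.2, 0.2, 0.5]
opening: 0.0002
grip_force: 0.0
```

```bash
python3 - <<'E'
from h import *
s=monitor.sense();e=cf(s['eef_pos'][:2]);print(s['time'],s['eef_pos'],e,s['wrist_force'])
print(cf([.522,.1922]))
E
```

```text
26.4333 [ 0.55271812  0.18015252 -0.00510892] [-38.0315527  -70.49551168] [-0.17675599  0.17350914  0.47616767]
[-70.60186602 -65.21161106]
```

>>> {"api": "jog_arm", "payload": {
  "linear": [
    [0,-0.003,0],
    [0,-0.0025,0],
    [0,-0.0015,0],
    [0,-0.001,0],
    [0,0,0],
    [0,0,0],
    [0,0,0]
  ],
  "yaw": [0,0,0,0,0,0,0],
  "jaw": [1,1,1,1,1,1,1]
}}

```text
time: 27.02
eef_pos: [0.5539, 0.1855, -0.0051]
tool_rot: [3.123, -0.331, -0.0]
wrist_force: [-1.5, -4.5, 0.1]
opening: 0.0004
grip_force: 2.3
```

>>> {"api": "jog_arm", "payload": {
  "linear": [
    [0,-0.0015,0],
    [0,0,0],
    [0,0,0],
    [0,0,0]
  ],
  "yaw": [0,0,0,0],
  "jaw": [1,1,1,1]
}}

```text
time: 27.35
eef_pos: [0.5539, 0.1857, -0.0051]
tool_rot: [3.122, -0.331, -0.001]
wrist_force: [-1.2, -8.1, 1.5]
opening: 0.0004
grip_force: 4.3
```

Contact comes at the same y as the first push, so it's flush. Retreating.

>>> {"api": "jog_arm", "payload": {
  "linear": [
    [0,0.006,0],
    [0,0.015,0],
    [0,0.015,0],
    [0,0,-0.03],
    [0,0,-0.045],
    [0,0.02,-0.045],
    [0,0.03,-0.03],
    [0,0.01,0]
  ],
  "yaw": [0,0,0,0,0,0,0,0],
  "jaw": [1,1,1,1,1,1,1,1]
}}

```text
time: 28.02
eef_pos: [0.5421, 0.1146, 0.1127]
tool_rot: [-3.123, 0.332, -0.015]
wrist_force: [-0.2, 0.0, -0.7]
opening: 0.0006
grip_force: 0.0
```

>>> {"api": "jog_arm", "payload": {
  "linear": [
    [0,0,0],
    [0,0,0],
    [0,0,0],
    [0,0,0],
    [0,0,0],
    [0,0,0]
  ],
  "yaw": [0,0,0,0,0,0],
  "jaw": [1,1,1,1,1,1]
}}

```text
time: 28.52
eef_pos: [0.5387, 0.1173, 0.1065]
tool_rot: [3.124, -0.33, -0.003]
wrist_force: [-0.7, -0.3, 0.7]
opening: 0.0004
grip_force: 0.0
```

```bash
python3 - <<'E'
from h import *
s=monitor.sense();print(s['time'],s['eef_pos'],np.abs(s['dq']).max())
im,d,p,T=snap('wrist');C=cloud(d,p,T);plate(C)
f=cf(C[...,:2]);Z=C[...,2]*1000
# plate incl. band up to stops: z>24.7 separates plate (26) from bars (24)
for y in (-45,-35,-25,-15): 
    k=(abs(f[...,1]-y)<2)&(Z>24.9)&(Z<30)&(f[...,0]>-100)&(f[...,0]<20);print('y',y,f[k][:,0].min().round(1),f[k][:,0].max().round(1))
for x in (-70,-55,-40,-25,-15):
    k=(abs(f[...,0]-x)<2)&(Z>24.9)&(Z<30)&(f[...,1]>-100)&(f[...,1]<20);print('x',x,f[k][:,1].min().round(1),f[k][:,1].max().round(1))
im2,d,p,T=snap('top');C=cloud(d,p,T);toprect(C,.034,.049,(.558,-.218))
z=np.load('top.npz')['im'].astype(int);D=np.abs(im2.astype(int)-z).max(2)>60
n,l,st,c=cv2.connectedComponentsWithStats(D.astype(np.uint8));print([(c[i].round().tolist(),int(st[i,4])) for i in range(1,n) if st[i,4]>12])
save('w7.png',np.vstack([im[:300],im2[110:330,:]]))
E
```

```text
28.5167 [0.53870318 0.11730349 0.10646285] 0.005288524114645454
plate 5387 ((-40.43443298339844, -25.82250213623047), (78.87445068359375, 49.6370964050293), 0.00834454596042633) z 25.8
y -45 -79.2 12.6
y -35 -79.1 9.5
y -25 -79.4 15.6
y -15 -79.4 13.3
x -70 -49.9 12.2
x -55 -50.1 12.6
x -40 -49.9 13.7
x -25 -50.2 12.4
x -15 -49.9 14.4
359 [array([ 564.4, -220.9]), array([49.8, 80.7]), np.float64(56.3)] z 0.0409 0.0031
[([209.0, 228.0], 6108), ([55.0, 181.0], 27), ([339.0, 345.0], 11919), ([498.0, 347.0], 1707), ([187.0, 359.0], 3448), ([121.0, 356.0], 2411), ([464.0, 335.0], 386), ([465.0, 345.0], 35), ([466.0, 353.0], 50), ([260.0, 369.0], 197)]
```

View pics/w7.png

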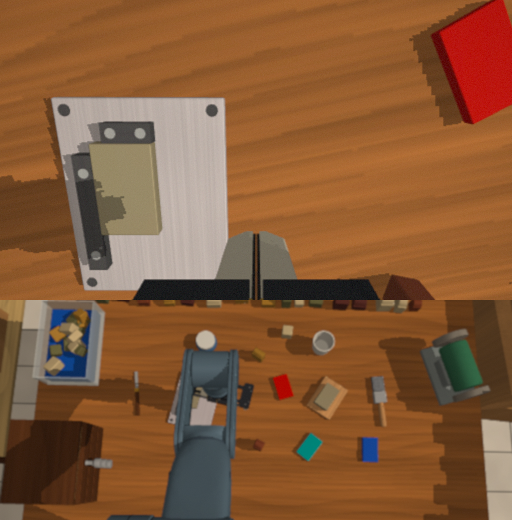

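The plate at (127,190) is seated against both bars, its free edges parallel to the stops at x≈-79.3 and y≈-50. The two-plate stack and all the other things are where they were.

```bash
python3 -c "
from cell import bot;print(bot.sign_off())"
```

```text
the job is handed in; nothing more can be done
None
```

The top plate is home, flush along the fence and against the end stop, and the job is handed in at about 28.6 s; the other two plates are still stacked and the last pictures show nothing else moved.

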